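# Pop a coffee capsule and trap it on the chute

### The arm

A 6-joint arm with a two-finger parallel gripper is mounted at the origin on the work surface. World frame = base frame: x ahead of the robot, y to its left, z up, the work surface at z = 0. Lengths are in m, angles in rad, forces in N, time in s.
With the tool pointing down it reaches from about 0.375 to 0.9 m from the base axis. Payload 3.1 kg.
Tool frame: the origin (TCP) lies at the very end of the fingers, on their centre line; the grasp point (between the pads) lies 19 mm behind it; x points along the fingers, y is the direction in which the jaws open and shut, and the axes are right-handed (so a half turn about x gives the same grasp; the last joint's range is limited). The gripper opens to 85 mm and grips with 20 to 120 N. Pads are 22 mm wide; open, the fingers measure 114 mm over their backs; the gripper's body (76 mm by 85 mm) begins 54 mm behind the grasp point. The pads swing forward as they close: fully open they stand 13 mm farther back than shut.
Start: joints at [1.071, 0.527, 1.433, -0, 1.181, -0.178], TCP at [0.197, 0.593, 0.231] pointing down, gripper open.
Joint ranges: [-3.08, 3.08], [-0.75, 2.2], [0.22, 2.44], [-1.43, 4.57], [0, 2.65], [-2.85, 2.85]. Speed limits (rad/s): [2.79, 2.79, 3.14, 3.14, 3.14, 3.14].

### API

Orientations are given as a unit quaternion [x, y, z, w].
In Python, from station import sense, snapshot, camera_model, sign_off gives the robot as it stands.
- The arm moves only by the tool step_arm, never from a script. Its argument "increments" is one flat list of numbers, 5 for each row, row after row: the shift along the tool's x, y, z in units of 60 mm (1.0 is 60 mm), then the turn about the tool's x in units of 5 degrees (1.0 is 5 degrees), then the closure, from 0 (fully open) to 1 (shut). A call has exactly 5 rows; each row is the pose to reach, as a shift and turn from the pose measured when the call began, along the tool's axes at that moment; what a row does not reach only later rows make up. A row lasts 1/8 s, in which the tool goes at most 62.5 mm and 10.7 degrees, less where a joint would pass 70% of its speed; a pose out of reach is approached as far as the arm can. A call with a gripper value outside its range is refused whole. The fingers move at their own pace and stop on an object; "grip_force" is the grip in N (left out, the last holds). Time passes only in rows, so rows that repeat a pose let the fingers close, or fill a call up. It gives the time, the measured TCP pose, the force and the opening at its end, in the units of the state.
- sense(): the state, without advancing time (a new reading comes with each control period).
- snapshot(name): name is "scene" or "top" or "wrist"; returns the picture (420x560x3 uint8, blue, green, red); there is no depth.
- camera_model(name): a dict with "vertical_fov" (degrees; the focal length in pixels is half the picture's height over the tangent of half this angle, whatever the lens; pixels are square), "cx", "cy" (the principal point, pixels), "D" ([k1, k2, p1, p2, k3] as OpenCV has them; the pictures are not rectified), "R" (3x3) and "t" (3): a world point X has camera coordinates R X + t. Camera axes: x right, y down, z forward; pixel columns grow to the right and rows downward; lengths in m; the calibration is good to about 2 mm. A picture is of the moment at which its call begins: read the wrist's pose just before it. camera_model takes no time and is no camera call; for the wrist camera it gives the pose at the moment of the call.
- sign_off(): hands the job in, once; it reports no verdict.
The state is a dict: "t": time; "q": joint angles; "qd": joint speeds; "tau": joint torques, N m; "tcp_pos": TCP position; "tool_rot": TCP orientation; "force": force on the tool from outside, world axes, zero at the start; "ft_torque": the same for the moment, N m; "finger_gap": opening from 0.0 (shut) to 1.0 (fully open).
Only numpy, scipy, OpenCV 4.12 (cv2) and the standard library are available. Lean on these libraries where they do the work, as an engineer would, in place of code of your own. Each camera call takes 0.05 s, during which the arm holds its last target. There are 200 camera calls.

### The job

Press the red key of the coffee-capsule dispenser right down with one finger, so that the blue capsule pops out of its nest, and with the other finger standing in the chute trap the capsule before it slides off the end. Do not poke the capsule out of its nest by hand and do not lift it; leave the jar, the spoon rest and the spatula where they are. The program finishes while holding: one finger still keeps the key fully down and the capsule rests against the other finger on the chute.

Things in the scene. Friction and masses are not known exactly. Their poses are not given: they have to be found in the camera images.
- dispenser: White capsule dispenser on a grey foot 136 x 176 mm, fixed to the shelf. Origin: on the shelf surface below the chute's middle line; x across the chute, away from the key; y the way the capsule slides; z up. Level nest at y -86 to -32 mm, floor z 65 mm; then a slick steel chute drops at 25 degrees to y 80, z 13 mm. All open from above.
- brink (a point): Middle of the edge where the nest ends and the chute begins (dispenser frame y -32, z 65 mm). Nest and chute are 41 mm wide inside, walls 3 mm thick; the walls stand 8 mm above the chute floor and 12 mm above the nest floor. A plate behind the nest reaches z 99 mm.
- key_top (a point): Middle of the top of the square red key, 36 x 36 mm, on a white housing beside the chute (dispenser frame x -66, y 25 mm); moves with the key. Top at z 62.5 mm when up; pressed straight down 10 mm to its stop, at z 52.5 mm.
- key (a joint): Travel of the red key: 0 up, 0.010 m fully down. Sprung: 1 N starts it, 4 to 5 N holds it fully down. It drives a red pusher behind the capsule 2.4 times as far; at about 7 to 9 mm of key travel the capsule tips over the brink and runs down the chute in about half a second if nothing stops it.
- trap (a point): Point on the chute's floor, on its middle line, 66 mm from the key's middle (dispenser frame x 0, y 25, z 38 mm); the floor rises 4.7 mm per 10 mm towards -y. With the key fully down, a fingertip level with the key's top is 14 mm above this point, well in the capsule's way; with the key up, 24 mm.
- chute_end (a point): Middle of the chute floor's open lower end (dispenser frame y 80 mm).
- capsule: Blue coffee capsule, about 20 g, loose, standing on its rim (37 mm across, 2 mm thick); above it a cone 31 mm wide narrowing to 25 mm at height 25 mm; 29 mm tall. Origin: middle of its underside, z along its axis. Starts in the nest at dispenser frame y about -50 mm.
- jar: Glass jar with steel cap, 68 mm in diameter, 120 mm tall, stands loose beyond the dispenser; leave alone. Origin: middle of its underside.
- spoon_rest: Round white ceramic spoon rest, 100 mm in diameter, 22 mm tall, loose; leave alone. Origin: middle of its underside.
- spatula: Wooden spatula 260 mm long, loose, lies flat past the chute's lower end; leave alone. Its length is along its x.
Not all that is in view belongs to the job. Several things have the shape of the capsule; the one meant has the colours described above.

How it is judged:
By the outcome, as a careful person would: the job done as asked, in the order asked, and still so for the second after the job is handed in, while the arm keeps its last pose, push and grip.
It also fails if it takes over 35 s, if anything falls off the work surface, if the arm or the gripper's body presses on something with over 40 N, if the wrist force passes 120 N, or if a joint passes its speed limit or range.

## Working session

There is one attempt and no reset: what is moved stays moved. The work goes in short steps, Python scripts to look and compute and a tool call to move; the robot and the scene stay as the last step left them, time stands still between calls to the robot, and variables do not carry over. Pictures are saved under pics/ and viewed, about 8 in all and at most 12, crops included, and the job is handed in when it is done.

Besides the shell and the picture viewer there is one more tool, called after ">>>" by a JSON object that holds its "name" and its "arguments", one argument or row to a line. step_arm: Moves the arm, as the interface text tells. Its arguments: {"type":"object","properties":{"increments":{"type":"array","items":{"type":"number"}},"grip_force":{"type":"number"}},"required":["increments"]}

```bash
mkdir -p pics
cat > h.py <<'E'
import numpy as np, cv2
from station import sense, snapshot, camera_model, sign_off
def K(m,h=420):
    f=h/2/np.tan(np.radians(m["vertical_fov"])/2)
    return np.array([[f,0,m["cx"]],[0,f,m["cy"]],[0,0,1.]])
def ray(m,uv):
    n=cv2.undistortPoints(np.array([[uv]],float),K(m),np.array(m["D"],float))[0,0]
    R=np.array(m["R"]);t=np.array(m["t"])
    return -R.T@t, R.T@np.array([n[0],n[1],1.])
def onz(m,uv,z):
    c,d=ray(m,uv); return c+d*(z-c[2])/d[2]
def proj(m,X):
    R=np.array(m["R"]); r=cv2.Rodrigues(R)[0]
    return cv2.projectPoints(np.array(X,float).reshape(-1,1,3),r,np.array(m["t"],float),K(m),np.array(m["D"],float))[0][:,0]
E
python3 - <<'E'
from h import *
s=sense();print({k:np.round(v,4).tolist() for k,v in s.items()})
for n in("scene","top","wrist"):
    m=camera_model(n);I=snapshot(n);cv2.imwrite(f"pics/{n}0.png",I)
    print(n,m["vertical_fov"],np.round(m["D"],3),-np.array(m["R"]).T@np.array(m["t"]))
a=cv2.imread("pics/scene0.png");b=cv2.imread("pics/top0.png")
cv2.imwrite("pics/both.png",cv2.resize(b,(800,600)))
E
```

```text
{'t': 0.0, 'q': [1.0715, 0.5285, 1.4339, -0.0, 1.1814, -0.1785], 'qd': [-0.001, -0.0027, 0.0002, 0.0007, 0.0003, 0.0003], 'tau': [0.0005, -44.235, -17.8024, -0.0003, 0.0086, 0.0], 'tcp_pos': [0.1967, 0.5925, 0.2303], 'tool_rot': [0.1122, 0.6983, -0.1137, 0.6978], 'force': [-0.6033, -0.1316, 0.6541], 'ft_torque': [-0.037, -0.0148, -0.0025], 'finger_gap': 0.998}
scene 42.97755206737057 [-0.067  0.     0.     0.     0.   ] [ 1.16129989 -0.44620604  0.73410569]
top 45.7461854827493 [-0.058  0.     0.     0.     0.   ] [ 0.58918314 -0.00254341  0.94616125]
wrist 68.6888150434492 [-0.011  0.     0.     0.     0.   ] [0.12591841 0.61669844 0.37302962]
```

View pics/both.png

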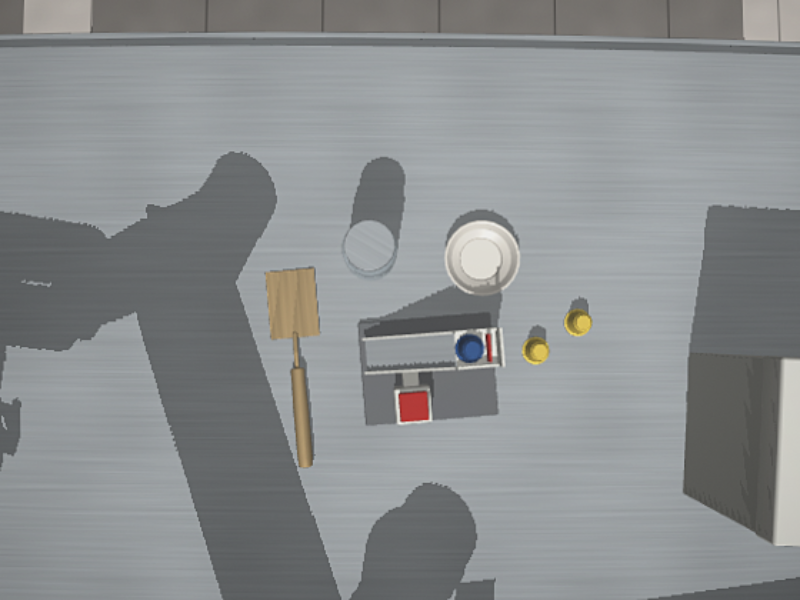

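View pics/scene0.png

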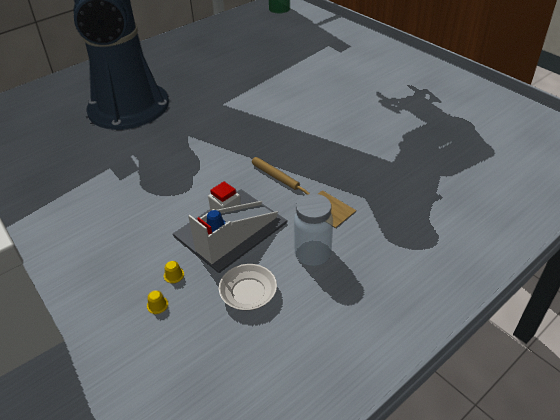

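Top view (800 px wide): the blue capsule is in the nest at (470,348) and the red key at (414,407). The chute runs left to its open end near (362,352). The two capsule-shaped things at (536,350) and (578,322) are yellow and stand on the shelf, so the blue one is meant. Next I measure the key, the capsule and the chute direction.

```bash
cat > m.py <<'E'
from h import *
def masks(I):
    h=cv2.cvtColor(I,cv2.COLOR_BGR2HSV)
    r=cv2.inRange(h,(0,140,60),(8,255,255))|cv2.inRange(h,(172,140,60),(180,255,255))
    b=cv2.inRange(h,(100,130,40),(125,255,255))
    return r,b
def big(M,box=None):
    c,_=cv2.findContours(M,cv2.RETR_EXTERNAL,cv2.CHAIN_APPROX_NONE)
    return max(c,key=cv2.contourArea)
E
python3 - <<'E'
from m import *
I=cv2.imread("pics/top0.png");m=camera_model("top");r,b=masks(I)
k=big(r)[:,0];W=np.array([onz(m,p,.0625)[:2] for p in k])*1000
rc=cv2.minAreaRect(W.astype(np.float32));print("key",rc)
c=big(b)[:,0];u=(c.min(0)+c.max(0))/2.;print("caps px",u,"at z .08",onz(m,u,.08)[:2])
kc=np.array(rc[0]);cc=onz(m,u,.08)[:2]*1000
d=cc-kc;a=np.degrees(np.arctan2(d[1],d[0])-np.arctan2(-75,66));print("len",np.hypot(*d),"exp",np.hypot(66,75),"yaw dispenser x",a)
# second view: key triangulate
S=cv2.imread("pics/scene0.png");ms=camera_model("scene");rs,bs=masks(S)
M=cv2.moments(big(rs));print("scene key blob",M["m10"]/M["m00"],M["m01"]/M["m00"], "proj", proj(ms,[kc[0]/1000,kc[1]/1000,.0625]))
A=I[170:310,230:430];B=S[170:290,150:310]
A=cv2.resize(A,(800,560),interpolation=cv2.INTER_CUBIC);cv2.imwrite("pics/cropA.png",A)
s=sense()
from scipy.spatial.transform import Rotation as Ro
print(np.round(Ro.from_quat(s["tool_rot"]).as_matrix(),3))
for n,z,px in (("jar",.12,(370,247)),("spoonrest",.022,(482,258)),("chute end",.015,(363,353))):
    print(n,onz(m,np.array(px)*.7,z)[:2])
E
```

```text
key ((491.9214782714844, -46.73698425292969), (34.79866409301758, 34.41708755493164), 4.646451950073242)
caps px [328.  244.5] at z .08 [ 0.56292046 -0.11324078]
len 97.28108560420128 exp 99.90495483208028 yaw dispenser x 5.524645931612978
scene key blob 222.89464285714286 191.11607142857142 proj [[222.06666038 189.3711962 ]]
[[-0.001  0.315  0.949]
 [-0.002  0.949 -0.315]
 [-1.    -0.002 -0.   ]]
jar [0.68272419 0.00709409]
spoonrest [ 0.68032281 -0.13807858]
chute end [0.5555723  0.01677831]
```

View pics/cropA.png

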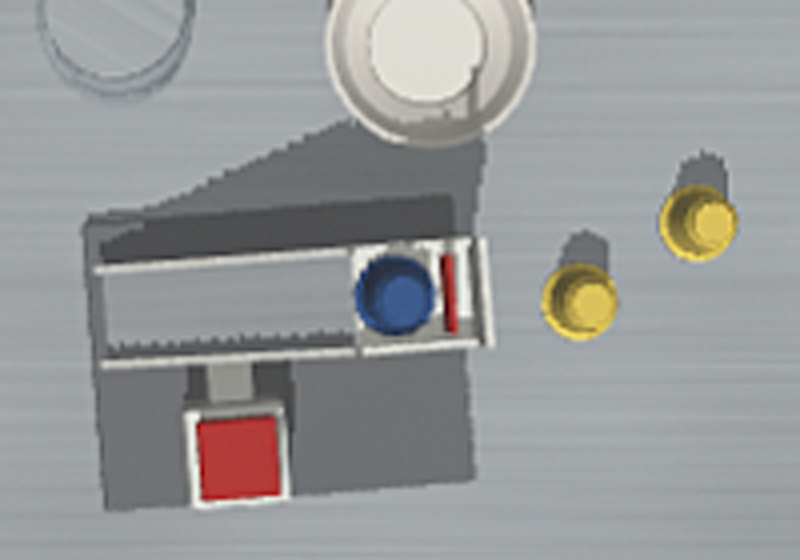

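The enlarged crop confirms it: the blue capsule is in the nest at (395,293), with the red pusher behind it and the red key at (240,458); both yellow ones stand outside. The chute's yaw is about 4.7°. The target TCP midpoint is about (0.525, -0.044), with the jaws along the dispenser's x. I'm starting the traverse at height.

>>> {"name": "step_arm", "arguments": {
  "increments": [0, -0.5, 0.5, 0.9, 0.2, 0, -1.2, 1.2, 2.0, 0.39, 0, -1.9, 1.9, 3.1, 0.39, 0, -2.6, 2.6, 4.2, 0.39, 0, -3.3, 3.3, 5.3, 0.39]
}}

```text
t: 0.78
tcp_pos: [0.3228, 0.3407, 0.2308]
tool_rot: [0.27, 0.653, -0.271, 0.653]
force: [0.1, 0.2, -0.3]
finger_gap: 0.611
```

```bash
cat > g.py <<'E'
from h import *
from scipy.spatial.transform import Rotation as Ro
import sys
def go(tx,ty,tz,yaw):
    s=sense();R=Ro.from_quat(s["tool_rot"]).as_matrix()
    d=R.T@(np.array([tx,ty,tz])-s["tcp_pos"])/.06
    a=np.degrees(np.arctan2(R[1,1],R[0,1]))
    t=(a-yaw+90)%180-90
    print("t",s["t"],"tcp",np.round(s["tcp_pos"],4),"yaw",a.round(2),"gap",s["finger_gap"],"F",np.round(s["force"],2),"qd",np.abs(s["qd"]).max().round(3),"\nunits",d.round(3),"turn",round(t/5,3))
if __name__=="__main__": go(*map(float,sys.argv[1:]))
E
python3 g.py .525 -.044 .17 4.7
```

```text
t 0.775 tcp [0.3228 0.3407 0.2308] yaw 44.97 gap 0.6108053592373165 F [ 0.13  0.2  -0.33] qd 1.008 
units [ 1.021 -2.146  6.916] turn 8.054
```

>>> {"name": "step_arm", "arguments": {
  "increments": [0, -0.2, 0.8, 0.9, 0.39, 0, -0.5, 1.7, 2.0, 0.39, 0, -0.8, 2.6, 3.1, 0.39, 0, -1.1, 3.5, 4.1, 0.39, 0, -1.4, 4.4, 5.2, 0.39]
}}

```text
t: 1.4
tcp_pos: [0.4506, 0.0927, 0.2311]
tool_rot: [0.411, 0.575, -0.412, 0.575]
force: [1.5, 0.6, -0.7]
finger_gap: 0.612
```

```bash
python3 g.py .525 -.044 .17 4.7
```

```text
t 1.4 tcp [0.4506 0.0927 0.2311] yaw 18.78 gap 0.6119066428493233 F [ 1.47  0.56 -0.74] qd 0.932 
units [1.021 0.442 2.556] turn 2.816
```

>>> {"name": "step_arm", "arguments": {
  "increments": [0.1, 0.15, 0.9, 1.0, 0.39, 0.3, 0.3, 1.7, 1.9, 0.39, 0.6, 0.4, 2.3, 2.6, 0.39, 0.9, 0.44, 2.55, 2.8, 0.39, 1.0, 0.44, 2.56, 2.8, 0.39]
}}

```text
t: 2.02
tcp_pos: [0.524, -0.0442, 0.1697]
tool_rot: [0.478, 0.521, -0.48, 0.519]
force: [-0.6, 0.8, 0.2]
finger_gap: 0.612
```

```bash
python3 g.py .525 -.044 .1 4.7
python3 - <<'E'
from m import *
m=camera_model("wrist");I=snapshot("wrist");cv2.imwrite("pics/w1.png",I);r,b=masks(I)
k=big(r)[:,0];W=np.array([onz(m,p,.0625)[:2] for p in k])*1000
print(cv2.minAreaRect(W.astype(np.float32)),k.min(0),k.max(0))
c=big(b)[:,0];u=(c.min(0)+c.max(0))/2.;print(u,onz(m,u,.08))
E
```

```text
t 2.025 tcp [ 0.524  -0.0442  0.1697] yaw 4.74 gap 0.6121106256513325 F [-0.58  0.75  0.21] qd 0.098 
units [ 1.162e+00  2.100e-02 -1.000e-03] turn 0.008
((493.1279296875, -45.17262649536133), (34.58534622192383, 35.356407165527344), 4.836882591247559) [220 188] [261 228]
[315. 294.] [ 0.56251784 -0.1113668   0.08      ]
```

View pics/w1.png

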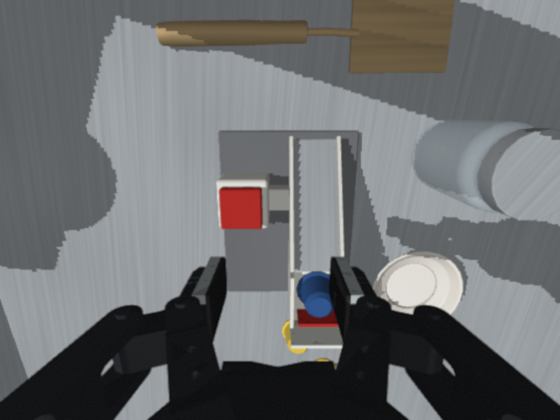

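The wrist view agrees with the other cameras to within 2 mm: key at (240,208), chute at x≈318, capsule at (315,294). Fingertips at about (215,262) and (340,262) straddle symmetrically. Next I descend to just above the key.

>>> {"name": "step_arm", "arguments": {
  "increments": [0.4, 0.02, 0, 0, 0.39, 0.8, 0.03, 0, 0, 0.39, 1.2, 0.03, 0, 0, 0.39, 1.6, 0.03, 0, 0, 0.39, 1.6, 0.03, 0, 0, 0.39]
}}

```text
t: 2.7
tcp_pos: [0.5228, -0.0412, 0.0727]
tool_rot: [0.476, 0.524, -0.48, 0.518]
force: [0.8, 0.4, 0.6]
finger_gap: 0.611
```

```bash
python3 g.py .5254 -.0435 .06 4.8
python3 - <<'E'
from m import *
a=snapshot("wrist");b=snapshot("scene")[150:290,140:330]
cv2.imwrite("pics/d1.png",np.hstack([cv2.resize(a,(400,300)),cv2.resize(b,(400,300))]))
E
```

```text
t 2.7 tcp [ 0.5228 -0.0412  0.0727] yaw 4.93 gap 0.6107857549654596 F [0.85 0.44 0.64] qd 0.035 
units [0.211 0.042 0.043] turn 0.027
```

View pics/d1.png

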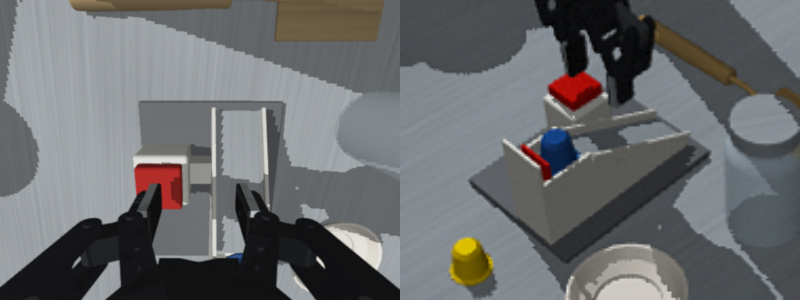

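Left panel: the left fingertip is over the key at (155,185), and the right one is over the middle of the chute at (243,185). Right panel: the capsule is still in the nest. I lower slowly, watching the force.

>>> {"name": "step_arm", "arguments": {
  "increments": [0.04, 0.04, 0.04, 0, 0.39, 0.08, 0.04, 0.04, 0, 0.39, 0.12, 0.04, 0.04, 0, 0.39, 0.16, 0.04, 0.04, 0, 0.39, 0.2, 0.04, 0.04, 0, 0.39]
}}

```text
t: 3.42
tcp_pos: [0.527, -0.0443, 0.062]
tool_rot: [0.477, 0.522, -0.479, 0.52]
force: [-0.4, -0.1, 1.1]
finger_gap: 0.613
```

```bash
python3 g.py .5254 -.0435 .05 4.8
```

```text
t 3.425 tcp [ 0.527  -0.0443  0.062 ] yaw 4.89 gap 0.6130637580833614 F [-0.39 -0.07  1.1 ] qd 0.043 
units [ 0.201 -0.025 -0.015] turn 0.018
```

>>> {"name": "step_arm", "arguments": {
  "increments": [0.04, -0.02, -0.02, 0, 0.39, 0.08, -0.02, -0.02, 0, 0.39, 0.12, -0.02, -0.02, 0, 0.39, 0.12, -0.02, -0.02, 0, 0.39, 0.12, -0.02, -0.02, 0, 0.39]
}}

```text
t: 4.05
tcp_pos: [0.5255, -0.0431, 0.0549]
tool_rot: [0.477, 0.522, -0.479, 0.519]
force: [-0.7, 1.1, 2.0]
finger_gap: 0.61
```

```bash
python3 g.py .5254 -.0435 .05 4.8
python3 - <<'E'
from m import *
a=snapshot("wrist");b=snapshot("scene")[150:290,140:330]
cv2.imwrite("pics/d2.png",np.hstack([cv2.resize(a,(400,300)),cv2.resize(b,(400,300))]))
for n in("top","scene"):
    I=snapshot(n);c=big(masks(I)[1])[:,0];print(n,c.min(0),c.max(0))
for i in range(3): print(np.round(sense()["force"],2))
E
```

```text
t 4.05 tcp [ 0.5255 -0.0431  0.0549] yaw 4.89 gap 0.6099250180005457 F [-0.71  1.14  1.98] qd 0.001 
units [ 0.081 -0.002  0.007] turn 0.019
top [314 235] [333 253]
scene [210 207] [228 228]
[-2.35  0.14  2.24]
[-2.35  0.14  2.24]
[-2.35  0.14  2.24]
```

View pics/d2.png

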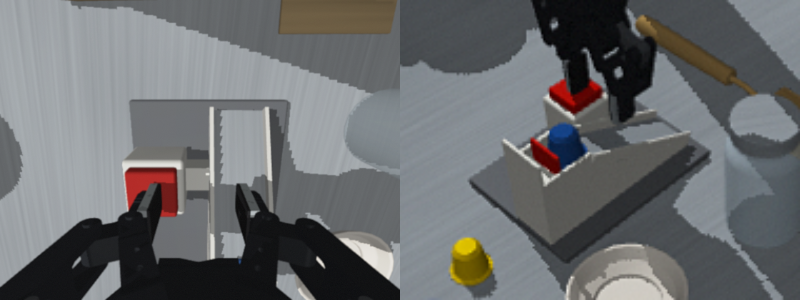

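The key is partly down at about 2 N; the pusher has moved and the capsule has shifted slightly towards the brink. I carry on pressing.

>>> {"name": "step_arm", "arguments": {
  "increments": [0.03, 0, 0, 0, 0.39, 0.06, 0, 0, 0, 0.39, 0.09, 0, 0, 0, 0.39, 0.12, 0, 0, 0, 0.39, 0.12, 0, 0, 0, 0.39]
}}

```text
t: 4.88
tcp_pos: [0.5255, -0.0431, 0.0488]
tool_rot: [0.477, 0.522, -0.479, 0.52]
force: [-2.8, 0.9, 13.0]
finger_gap: 0.612
```

```bash
python3 g.py .5254 -.0435 .045 4.8
python3 - <<'E'
from m import *
a=snapshot("wrist");b=snapshot("scene")[150:290,140:330]
cv2.imwrite("pics/d3.png",np.hstack([cv2.resize(a,(400,300)),cv2.resize(b,(400,300))]))
for n in("top","scene"):
    I=snapshot(n);c=big(masks(I)[1])[:,0];print(n,c.min(0),c.max(0))
    print(np.round(sense()["force"],2))
E
```

```text
t 4.875 tcp [ 0.5255 -0.0431  0.0488] yaw 4.9 gap 0.6123671651754571 F [-2.84  0.86 12.97] qd 0.004 
units [ 0.063 -0.002  0.006] turn 0.02
top [295 237] [312 252]
[-2.04  2.08 12.66]
scene [224 202] [243 220]
[-2.31  0.64 12.5 ]
```

View pics/d3.png

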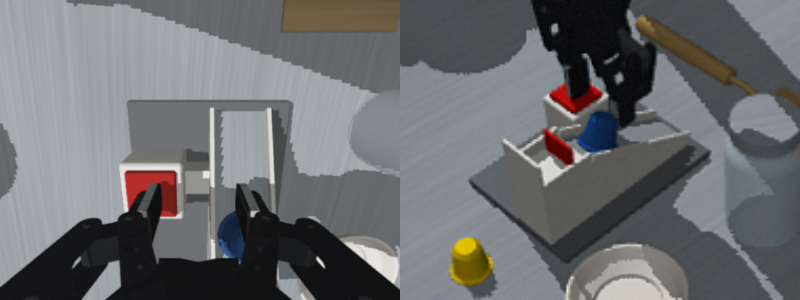

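The capsule has left the nest and lies on the chute against the right finger. At 13 N the key is at its stop, since 5 N is enough to hold it. I check that this stays steady while the arm holds, then hand in.

Run:
```python
from m import *
for i in range(24):
    I=snapshot("top")
    if i%6==5:
        c=big(masks(I)[1])[:,0];s=sense();print(round(s["t"],2),c.min(0),c.max(0),np.round(s["force"],1),np.round(s["tcp_pos"],4))
m=camera_model("top");u=(c.min(0)+c.max(0))/2.
X=onz(m,u,.065)*1000;k=np.array([492.5,-46]);a=np.radians(4.8)
d=X[:2]-k;print("capsule in dispenser xy",d@[np.cos(a),np.sin(a)]-66,d@[-np.sin(a),np.cos(a)]+25)
sign_off()
```

```text
5.38 [299 237] [312 252] [-2.   0.7 11.6] [ 0.5255 -0.0431  0.0488]
5.67 [295 237] [312 252] [-2.   0.9 12.6] [ 0.5255 -0.0431  0.0488]
5.97 [295 237] [312 252] [-2.1  0.4 13.1] [ 0.5255 -0.0431  0.0488]
6.28 [299 237] [312 252] [-1.8  1.3 12.5] [ 0.5255 -0.0431  0.0488]
capsule in dispenser xy 1.138573642262969 -9.953120710343079
the job is handed in; nothing more can be done
```

The red key is fully down under one finger, and the blue capsule popped out of its nest and is resting on the chute against the other finger. I handed the job in at about 6.3 s, well under the 35 s limit.

- **How it was done:** I set the fingers about 66 mm apart across the chute, one over the key and one over the trap point. Then I lowered slowly until the key stopped. Nothing touched the capsule until it slid into the trapping finger.
- **Key fully down:** I judged this from force, not from a direct reading of key travel. The push held steady at 12–13 N, where 4–5 N is enough, and the scene picture showed the pusher well forward.
- **Capsule held:** over the last 1.4 s or so of checks it stayed put. It sat at about y -10 mm in the dispenser frame and about 1 mm off the chute's middle line. The far edge of its outline, next to the finger, flickered by 4 pixels between frames (295 to 299), which I take to be the finger partly hiding it.
- **Other objects:** I did not measure the jar, spoon rest and spatula again at the end, but the arm never came near them and none of the pictures suggested they had moved.

No check failed. The key positions from the top and wrist cameras differed by about 2 mm, so I used the average.

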